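# Rotate three valve parts between status plates

## Robot

A 6-joint arm with a two-finger parallel gripper is mounted at the origin on the work surface. World frame = base frame: x ahead of the robot, y to its left, z up, the work surface at z = 0. Lengths are in m, angles in rad, forces in N, time in s.
With the tool pointing down it reaches from about 0.25 to 0.725 m from the base axis. Payload 4 kg.
Tool frame: the origin (TCP) lies on the centre line of the jaws, within the pads' length; the fingertips stand 22 mm ahead of it and the grasp point (between the pads) lies 3 mm ahead of it; z points along the fingers, y is the line along which they close (so a half turn about z gives the same grasp; the last joint's range is limited). The gripper opens to 85 mm and grips with 20 to 120 N. Pads are 22 mm wide; open, the fingers measure 114 mm over their backs; the gripper's body (76 mm by 85 mm) begins 54 mm behind the grasp point. The pads swing forward as they close: fully open they stand 13 mm farther back than shut.
Start: joints at [-1.214, 0.241, 0.005, 1.335, 0, 1.571], TCP at [0.175, -0.469, 0.253] pointing down, gripper open.
Joint ranges: [-2.72, 2.72], [-1.05, 1.87], [-1.09, 1.28], [-1.99, 2.15], [-1.42, 1.44], [-3.14, 3.14]. Speed limits (rad/s): [2.79, 2.79, 3.14, 3.14, 3.14, 3.14].

## Interface

Orientations are given as a unit quaternion [x, y, z, w].
In Python, from workcell import bot gives the robot as it stands.
- The arm moves only by the shell command python3 -m inch 'ROWS'. ROWS is JSON, one flat list of numbers, 7 for each row, row after row: the shift along the world's x, y, z in mm, then the turn, a rotation vector about the world's x, y, z in rad, then the opening in per cent of the stroke, from 0 (shut) to 100 (fully open). A call has 1 to 8 rows; each row is the pose to reach, as a shift and turn from the pose commanded when the call began; what a row does not reach only later rows make up. A row lasts 1/12 s, in which the tool goes at most 41.7 mm and 7.16 degrees, less where a joint would pass 70% of its speed; a pose out of reach is approached as far as the arm can. A call with a gripper value outside its range is refused whole. The fingers move at their own pace and stop on an object; the grip force is fixed at half the most. Time passes only in rows, so rows that repeat a pose let the fingers close. It gives the time, the measured TCP pose, the force, the opening and the grip force at its end, in the units of the state.
- bot.get_obs(): the state, without advancing time (a new reading comes with each control period).
- bot.camera(name): name is "side" or "top" or "wrist"; returns the picture (420x560x3 uint8, blue, green, red); there is no depth.
- bot.camera_info(name): a dict with "intrinsics" (3x3 intrinsics, pixels), "camera_from_world" (4x4, takes a point from world to camera coordinates); the wrist camera has in their place "hand_eye" (4x4, takes a point from camera to tool coordinates, whose origin is the TCP and whose axes are the flange's). Camera axes: x right, y down, z forward; pixel columns grow to the right and rows downward; lengths in m; the calibration is good to about 2 mm. A picture is of the moment at which its call begins: read the wrist's pose just before it. camera_info takes no time and is no camera call.
- bot.job_done(): hands the job in; it is judged then, once.
Trained networks look in the newest picture that a camera, given by its name, has taken for a name from the list of things; names that differ only in an ending like _2 or _b are one class to them, and where a whole thing is asked for, a point or a joint stands for the part that bears it (a point fixed in the world has none). Each returns a list of dicts, best first, with "confidence" (0 to 1); they miss things now and then, are a little off and sometimes report something else, mostly with a low value. They report only what shows in the picture. A call takes as long as a camera call. They do not tell look-alikes from the thing itself.
- bot.silhouettes(camera, target): "mask" (420x560 bool, what is visible of it) and "uv" ([column, row] in pixels, amid what is visible of it).
- bot.spot_point(camera, target): "uv" ([column, row] in pixels: a listed point, or the origin of a listed thing).
The state is a dict: "clock": time; "joint_pos": joint angles; "joint_vel": joint speeds; "tau": joint torques, N m; "eef_pos": TCP position; "tool_rot": TCP orientation; "ft_force": force on the tool from outside, world axes, zero at the start; "ft_torque": the same for the moment, N m; "grip_width": finger opening in m; "grasp_force": force on a finger pad.
Only numpy, scipy, OpenCV 4.12 (cv2) and the standard library are available. Lean on these libraries where they do the work, as an engineer would, in place of code of your own. Each camera call takes 0.05 s, during which the arm holds its last target. There are 200 camera calls.

## Task

The status plates on the valve repair bench are out of date: the stainless angle valve must go from the yellow plate to the blue one, the grey PEEK seat insert from blue to green, and the brass spring housing from green to yellow, each standing upright inside the white ring of its plate. A plate has room for only one part, so park one part standing on the empty black rubber mat on the way; at the end the mat is empty again. Set the parts down gently, never dropping or tipping them over, and leave the hex key case, the orange jar and the wrench where they lie.

Things in the scene. Friction and masses are not known exactly. Their poses are not given: they have to be found in the camera images.
- valve_center (a point): stainless angle valve, loose, upright, 96 mm tall, 0.38-0.65 kg. Round foot 50 mm across, 8 high; body 34 mm across up to 64, narrower bonnet, stem and on top a red T-bar 54 mm long along x. A side outlet points along +x, centred 36 mm up, 20 thick, with a 30 mm end disc 40 mm out: grip the body with fingers closing along y. This point: on the axis, 48 mm above the foot (half-way up); z up.
- seat_center (a point): grey PEEK seat insert, loose, a solid round plug 48 mm tall, 50 mm across up to 38 mm, then tapering to 36 mm at its flat top, 0.08 to 0.15 kg. This point: on its axis, 24 mm above its foot (half-way up); z up.
- housing_center (a point): brass spring housing, loose, round, 58 mm tall: 50 mm across up to 44 mm, then a neck 34 mm across, 0.24 to 0.42 kg. This point: on its axis, 29 mm above its foot (half-way up); z up.
- plate_yellow: yellow painted steel status plate, 100 x 100 x 6 mm, fixed to the bench, with a painted white ring (inner diameter 78 mm) around its middle; the valve stands on it at the start. Origin: centre of its underside, so parts stand on it 6 mm higher; z up.
- plate_blue: blue painted steel status plate, 100 x 100 x 6 mm, fixed to the bench, with a painted white ring (inner diameter 78 mm) around its middle; the seat insert stands on it at the start. Origin: centre of its underside, so parts stand on it 6 mm higher; z up.
- plate_green: green painted steel status plate, 100 x 100 x 6 mm, fixed to the bench, with a painted white ring (inner diameter 78 mm) around its middle; the spring housing stands on it at the start. Origin: centre of its underside, so parts stand on it 6 mm higher; z up.
- mat: black rubber parking mat, 110 x 110 x 4 mm, fixed to the bench, empty at the start. Origin: centre of its underside; z up.
- keycase_center (a point): silver hex key set case, loose, 75 (x) x 45 (y) x 22 mm, lying flat on the bench. A bystander, to be left where it is. This point: its centre, 11 mm up.
- jar_center (a point): small orange jar with a white cap, loose, 40 mm across, 45 mm tall, standing on the bench. A bystander, to be left where it is. This point: its centre.
- wrench_grip (a point): steel wrench, loose, 115 mm long, lying flat on the bench along its x. A bystander, to be left where it is. This point: on its handle.
There are look-alikes about, which are no part of the job. Leave any purple look-alike of the part that bears valve_center alone.

How it is judged:
On the way:
1. one of the three parts stands released on the black mat (((horizontal distance between valve_center and mat below 0.045 m and z of valve_center in the frame of mat between 0.046 and 0.058 m and angle between valve_center's own z axis and vertical below 0.12 rad and linear speed of valve below 0.03 m/s and contact force between the fingers and valve below 0.1 N) or (horizontal distance between seat_center and mat below 0.045 m and z of seat_center in the frame of mat between 0.022 and 0.034 m and angle between seat_center's own z axis and vertical below 0.12 rad and linear speed of seat below 0.03 m/s and contact force between the fingers and seat below 0.1 N) or (horizontal distance between housing_center and mat below 0.045 m and z of housing_center in the frame of mat between 0.027 and 0.039 m and angle between housing_center's own z axis and vertical below 0.12 rad and linear speed of housing below 0.03 m/s and contact force between the fingers and housing below 0.1 N))), for 0.2 s.
At the end, for the whole second after the job is handed in: Valve on the blue plate, seat insert on the green plate, spring housing on the yellow plate: each upright (within 0.12 rad), its axis within 15 mm of the plate's centre (inside the white ring), resting on the plate (height within 6 mm), released and still. The mat is thereby empty (horizontal distance between valve_center and plate_blue below 0.015 m and z of valve_center in the frame of plate_blue between 0.048 and 0.06 m and angle between each of valve_center, seat_center, housing_center's own z axis and vertical below 0.12 rad and linear speed of each of valve, seat, housing below 0.03 m/s and contact force between the fingers and valve below 0.1 N and horizontal distance between seat_center and plate_green below 0.015 m and z of seat_center in the frame of plate_green between 0.024 and 0.036 m and contact force between the fingers and seat below 0.1 N and horizontal distance between housing_center and plate_yellow below 0.015 m and z of housing_center in the frame of plate_yellow between 0.029 and 0.041 m and contact force between the fingers and housing below 0.1 N); the robot touches nothing.
It fails at once if a part is tipped over (more than 0.7 rad) (angle between any of valve_center, seat_center, housing_center's own z axis and vertical above 0.7 rad).
It fails at once if a part is dropped (falls free of the fingers faster than 0.7 m/s, about 25 mm) ((contact force between the fingers and valve below 0.05 N and linear speed of valve above 0.7 m/s) or (contact force between the fingers and seat below 0.05 N and linear speed of seat above 0.7 m/s) or (contact force between the fingers and housing below 0.05 N and linear speed of housing above 0.7 m/s)).
It fails at once if the hex key case is pushed more than 20 mm from its place (distance of keycase_center from where it was at the start of the episode above 0.02 m).
It fails at once if the orange jar is pushed more than 20 mm from its place (distance of jar_center from where it was at the start of the episode above 0.02 m).
It fails at once if the wrench is pushed more than 20 mm from its place (distance of wrench_grip from where it was at the start of the episode above 0.02 m).
It also fails if it takes over 112 s, if anything falls off the work surface, if the arm or the gripper's body presses on something with over 40 N, if the wrist force passes 120 N, or if a joint passes its speed limit or range.

## Working session

There is one attempt and no reset: what is moved stays moved. The work goes in short steps, Python scripts to look and compute and a shell command to move; the robot and the scene stay as the last step left them, time stands still between calls to the robot, and variables do not carry over. Pictures are saved under pics/ and viewed, at most 14 in all, crops included, and the job is handed in when it is done.

```bash
mkdir -p pics
cat > h.py <<'E'
import numpy as np, cv2
from workcell import bot
def ray(cam,uv,z):
    c=bot.camera_info(cam); K=np.array(c["intrinsics"]); T=np.array(c["camera_from_world"])
    d=T[:3,:3].T@np.linalg.inv(K)@np.array([uv[0],uv[1],1.]); o=-T[:3,:3].T@T[:3,3]
    return o+d*(z-o[2])/d[2]
E
python3 - <<'E'
from h import *
for c in ["top","side"]:
    im=bot.camera(c); cv2.imwrite(f"pics/{c}0.png",im)
    for n,z in [("valve_center",.054),("seat_center",.030),("housing_center",.035),("plate_yellow",0),("plate_blue",0),("plate_green",0),("mat",0),("keycase_center",.011),("jar_center",.022),("wrench_grip",.005)]:
        for r in bot.spot_point(c,n)[:3]:
            print(c,n,np.round(r["uv"]),round(r["confidence"],2),np.round(ray(c,r["uv"],z),4))
o=bot.get_obs();print(o["clock"],o["eef_pos"],o["tool_rot"],o["grip_width"])
E
```

```text
top valve_center [243. 223.] 0.97 [0.4722 0.0649 0.054 ]
top valve_center [186. 304.] 0.92 [0.3196 0.1781 0.054 ]
top valve_center [237. 282.] 0.86 [0.3591 0.079  0.054 ]
top seat_center [435. 212.] 0.6 [ 0.4869 -0.3138  0.03  ]
top seat_center [235. 146.] 0.51 [0.6321 0.0806 0.03  ]
top housing_center [143. 161.] 0.93 [0.6051 0.2687 0.035 ]
top plate_yellow [244. 219.] 0.89 [0.4868 0.0679 0.    ]
top plate_blue [435. 214.] 0.87 [ 0.4861 -0.3229  0.    ]
top plate_green [143. 164.] 0.98 [0.6066 0.2768 0.    ]
top mat [339. 137.] 0.97 [ 0.6535 -0.1338  0.    ]
top keycase_center [237. 146.] 0.82 [0.6376 0.0792 0.011 ]
top jar_center [175. 238.] 0.89 [0.4482 0.206  0.022 ]
top wrench_grip [332. 246.] 0.58 [ 0.4254 -0.1109  0.005 ]
side valve_center [256. 235.] 0.95 [0.475  0.0667 0.054 ]
side valve_center [299. 318.] 0.86 [0.3199 0.1837 0.054 ]
side valve_center [309. 270.] 0.85 [0.3522 0.0922 0.054 ]
side seat_center [341. 148.] 0.97 [ 0.4886 -0.3196  0.03  ]
side housing_center [121. 288.] 0.6 [0.6018 0.2696 0.035 ]
side plate_yellow [257. 256.] 0.68 [0.4746 0.0653 0.    ]
side plate_blue [340. 158.] 0.66 [ 0.4888 -0.3252  0.    ]
side plate_green [124. 301.] 0.92 [0.6057 0.2688 0.    ]
side mat [243. 178.] 0.95 [ 0.6441 -0.1294  0.    ]
side keycase_center [186. 227.] 0.74 [0.6332 0.0811 0.011 ]
side jar_center [221. 308.] 0.7 [0.4452 0.2099 0.022 ]
side jar_center [258. 255.] 0.58 [0.4625 0.0794 0.022 ]
side wrench_grip [324. 214.] 0.61 [ 0.422  -0.1051  0.005 ]
1.1 [ 0.17463273 -0.4684816   0.25329111] [ 9.84127677e-01  1.77461864e-01 -7.87471061e-06 -3.38480383e-05] 0.08530023015319962
```

View pics/top0.png

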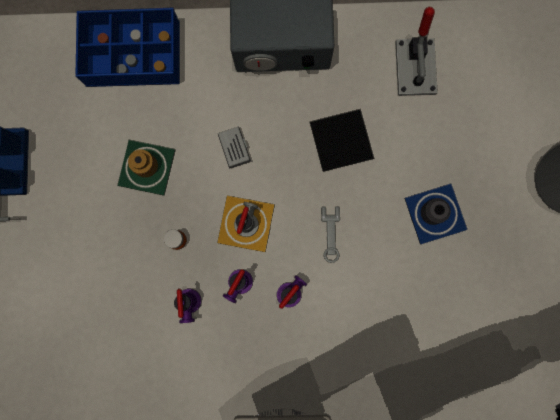

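View pics/side0.png

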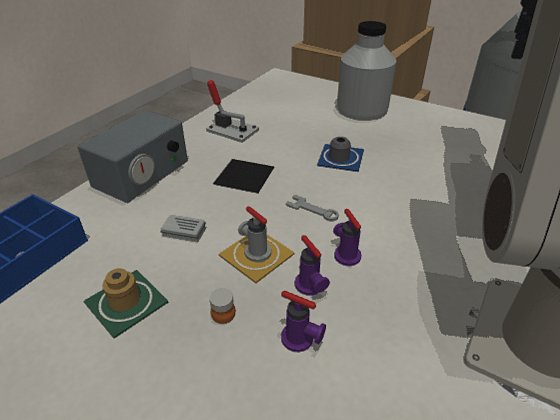

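The top view shows the grey valve on yellow at (243,223), the seat on blue at (435,212), the housing on green at (143,161) and the empty mat at (340,140). The three purple look-alikes are at (186,304), (238,282) and (290,293). In the side view the valve's outlet points away from the robot, around (243,228).

Run:
```python
from h import *
for cam in ["top","side"]:
    im=cv2.imread(f"pics/{cam}0.png"); hsv=cv2.cvtColor(im,cv2.COLOR_BGR2HSV)
    seeds={"yellow":(244,219),"blue":(435,214),"green":(143,164),"mat":(340,140)} if cam=="top" else {"yellow":(257,256),"blue":(340,158),"green":(124,301),"mat":(243,178)}
    rng={"yellow":((15,120,70),(32,255,255)),"blue":((105,120,40),(125,255,255)),"green":((65,80,20),(95,255,255)),"mat":((0,0,0),(180,255,45))}
    for n,(u,v) in seeds.items():
        m=cv2.inRange(hsv,*rng[n]); k=np.zeros_like(m); cv2.circle(k,(u,v),48,255,-1); m&=k
        m=cv2.morphologyEx(m,cv2.MORPH_OPEN,np.ones((2,2)))
        pts=cv2.findNonZero(m)[:,0]; z=.004 if n=="mat" else .006
        w=np.array([ray(cam,p,z)[:2] for p in cv2.convexHull(pts)[:,0]])*1000
        r=cv2.minAreaRect(w.astype(np.float32)); print(cam,n,np.round(r[0],1),np.round(r[1]),round(r[2]))
    m=cv2.inRange(hsv,(0,150,70),(6,255,255))|cv2.inRange(hsv,(172,150,70),(180,255,255))
    k=np.zeros_like(m); c=(246,219) if cam=="top" else (257,216); cv2.circle(k,c,20,255,-1)
    p=cv2.findNonZero(m&k)[:,0]; w=np.array([ray(cam,q,.098)[:2] for q in p])*1000
    r=cv2.minAreaRect(w.astype(np.float32)); e,V=np.linalg.eigh(np.cov(w.T)); print("bar",np.round(w.mean(0)),np.round(r[1]),np.degrees(np.arctan2(V[1,1],V[0,1])))
im=cv2.imread("pics/top0.png")[180:260,200:290]; im2=cv2.imread("pics/side0.png")[195:285,210:300]
cv2.imwrite("pics/crop.png",np.hstack([cv2.resize(im,(396,352),interpolation=3),cv2.resize(im2,(352,352),interpolation=3)]))
```

```text
top yellow [474.8  62.7] [100.  99.] 78
top blue [ 484.9 -323.5] [97. 98.] 16
top green [597.1 267.8] [98. 97.] 76
top mat [ 643.3 -138.9] [108. 108.] 13
bar [474.  64.] [ 9. 51.] 161.40339048074378
side yellow [473.3  66.2] [100. 100.] 78
side blue [ 482.8 -318.6] [ 97. 101.] 16
side green [596.3 271.1] [ 99. 101.] 77
side mat [ 642.1 -135.3] [108. 109.] 13
bar [474.  63.] [10. 53.] 159.860234150345
```

View pics/crop.png

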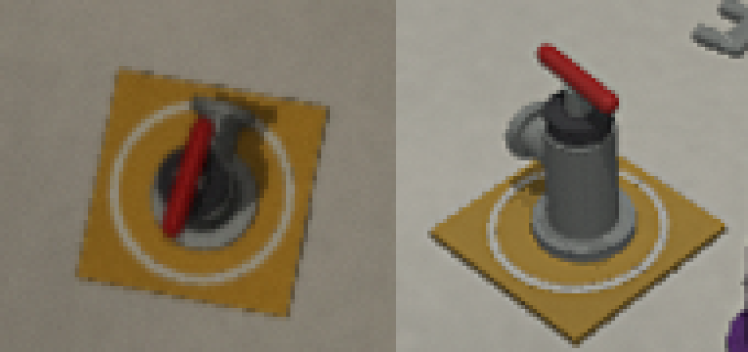

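The crop shows the outlet disc on the far (+x) end of the bar, so the valve's yaw is about -20°. I'll park the seat first, turning the wrist on the way.

```bash
python3 -m inch '[39,19,-10,0,0,-0.1,100, 78,38,-20,0,0,-0.2,100, 117,57,-30,0,0,-0.3,100, 156,76,-40,0,0,-0.4,100, 195,95,-50,0,0,-0.5,100, 234,114,-60,0,0,-0.6,100, 273,132,-80,0,0,-0.695,100, 300,145,-90,0,0,-0.695,100]'
python3 -m inch '[12,6,-15,0,0,0,100, 12,6,-30,0,0,0,100, 12,6,-30,0,0,0,100, 12,6,-30,0,0,0,100]'
python3 - <<'E'
from h import *
o=bot.get_obs();print(o["clock"],o["eef_pos"],o["tool_rot"],o["joint_pos"],o["ft_force"])
im=bot.camera("wrist");cv2.imwrite("pics/w1.png",im)
T=np.array(bot.camera_info("wrist")["hand_eye"]);K=np.array(bot.camera_info("wrist")["intrinsics"]);print(T,K)
from scipy.spatial.transform import Rotation as R
Rw=R.from_quat(o["tool_rot"]).as_matrix()
for n,z in [("seat_center",.03),("plate_blue",0)]:
  for r in bot.spot_point("wrist",n)[:2]:
    d=Rw@T[:3,:3]@np.linalg.inv(K)@np.r_[r["uv"],1]; c=o["eef_pos"]+Rw@T[:3,3]
    print(n,r["uv"],r["confidence"],c+d*(z-c[2])/d[2])
E
```

```text
clock: 1.77
eef_pos: [0.4659, -0.3275, 0.1672]
tool_rot: [0.985, -0.17, 0.0, 0.0]
ft_force: [-0.4, -1.1, -0.2]
grip_width: 0.0853
grasp_force: 0.0
clock: 2.1
eef_pos: [0.4754, -0.3219, 0.1366]
tool_rot: [0.986, -0.168, -0.001, -0.001]
ft_force: [-0.5, -0.1, 0.6]
grip_width: 0.0855
grasp_force: 0.0
2.1 [ 0.47544149 -0.32189507  0.1365746 ] [ 9.85779830e-01 -1.68035614e-01 -1.37173045e-03 -5.25824994e-04] [-5.95066282e-01  4.60857967e-01  1.08024458e-02  1.12367361e+00
 -1.76697858e-04  2.88420022e+00] [-0.49474919 -0.13942356  0.61889946]
[[-1.76106465e-04 -9.53730413e-01 -3.00663047e-01  7.73801036e-02]
 [ 9.99999933e-01 -7.14314594e-05 -3.59139904e-04  2.80511644e-04]
 [ 3.21045849e-04 -3.00663090e-01  9.53730362e-01 -1.20759576e-01]
 [ 0.00000000e+00  0.00000000e+00  0.00000000e+00  1.00000000e+00]] [[342.48429016   0.         277.060491  ]
 [  0.         342.48429016 212.31156339]
 [  0.           0.           1.        ]]
seat_center [263.5, 202.1] 0.64 [ 0.49056967 -0.31744151  0.03      ]
```

View pics/w1.png

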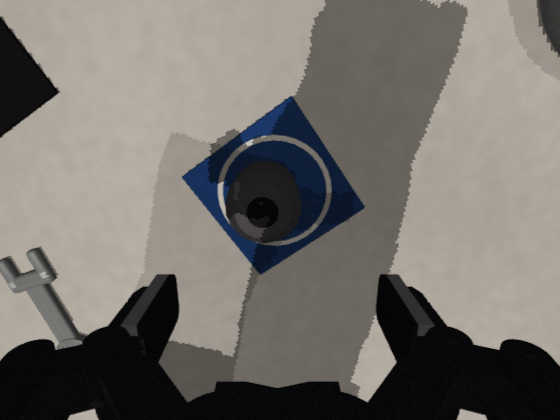

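The wrist view shows the seat at (263,202), inside the blue ring, with the fingers clear of it. Joint 6 is close to its limit, so I'll turn half a turn back the other way while centring.

```bash
python3 -m inch '[3,1,0,0,0,0.12,100, 6,2,0,0,0,0.24,100, 9,3,0,0,0,0.36,100, 13,5,0,0,0,0.48,100, 13,5,0,0,0,0.6,100, 13,5,0,0,0,0.72,100, 13,5,0,0,0,0.84,100, 13,5,0,0,0,0.96,100]' | grep -E 'clock|eef|rot'
python3 -m inch '[0,0,0,0,0,0.12,100, 0,0,0,0,0,0.24,100, 0,0,0,0,0,0.36,100, 0,0,0,0,0,0.48,100, 0,0,0,0,0,0.6,100, 0,0,0,0,0,0.72,100, 0,0,0,0,0,0.84,100, 0,0,0,0,0,0.96,100]' | grep -E 'clock|eef|rot'
python3 -m inch '[0,0,0,0,0,0.12,100, 0,0,0,0,0,0.24,100, 0,0,0,0,0,0.36,100, 0,0,0,0,0,0.48,100, 0,0,0,0,0,0.6,100, 0,0,0,0,0,0.72,100, 0,0,0,0,0,0.84,100, 0,0,0,0,0,0.96,100]' | grep -E 'clock|eef|rot'
python3 -m inch '[0,0,0,0,0,0.12,100, 0,0,0,0,0,0.26,100, 0,0,0,0,0,0.26,100, 0,0,0,0,0,0.26,100]'| grep -E 'clock|eef|rot|force'
```

```text
clock: 2.92
eef_pos: [0.4891, -0.3187, 0.1392]
tool_rot: [0.951, 0.308, 0.001, 0.001]
clock: 3.58
eef_pos: [0.489, -0.3187, 0.1392]
tool_rot: [0.702, 0.712, 0.0, 0.001]
clock: 4.25
eef_pos: [0.489, -0.3187, 0.1392]
tool_rot: [0.293, 0.956, -0.0, 0.001]
clock: 4.58
eef_pos: [0.4891, -0.3184, 0.1388]
tool_rot: [0.171, 0.985, -0.0, 0.001]
ft_force: [-0.1, -0.1, 0.6]
grasp_force: 0.0
```

```bash
python3 -m inch '[0,1,-30,0,0,0,100, 0,1,-60,0,0,0,100, 0,1,-85,0,0,0,100, 0,1,-102,0,0,0,100, 0,1,-102,0,0,0,100, 0,1,-102,0,0,0,0, 0,1,-102,0,0,0,0, 0,1,-102,0,0,0,0]'
python3 -m inch '[0,0,0,0,0,0,0, 0,0,0,0,0,0,0, 0,0,0,0,0,0,0, 0,0,0,0,0,0,0]'
```

```text
clock: 5.25
eef_pos: [0.4904, -0.3175, 0.0376]
tool_rot: [0.17, 0.986, -0.001, 0.002]
ft_force: [-0.3, 1.1, 0.9]
grip_width: 0.0518
grasp_force: 0.0
clock: 5.58
eef_pos: [0.4906, -0.3176, 0.0379]
tool_rot: [0.169, 0.986, -0.001, 0.002]
ft_force: [0.0, 0.9, 6.8]
grip_width: 0.048
grasp_force: 62.9
```

```bash
python3 -m inch '[0,0,10,0,0,0,0, 0,0,25,0,0,0,0, 0,0,50,0,0,0,0, 0,0,80,0,0,0,0, 0,0,80,0,0,0,0, 0,0,80,0,0,0,0]'
python3 - <<'E'
from h import *
a=bot.camera("side");b=bot.camera("wrist");cv2.imwrite("pics/s2.png",np.hstack([cv2.resize(a[60:220,270:410],(350,400)),cv2.resize(b[:,:],(450,400))]))
E
```

```text
clock: 6.08
eef_pos: [0.4904, -0.3174, 0.1183]
tool_rot: [0.169, 0.986, -0.001, 0.002]
ft_force: [-0.7, -0.7, -0.8]
grip_width: 0.048
grasp_force: 62.1
```

View pics/s2.png

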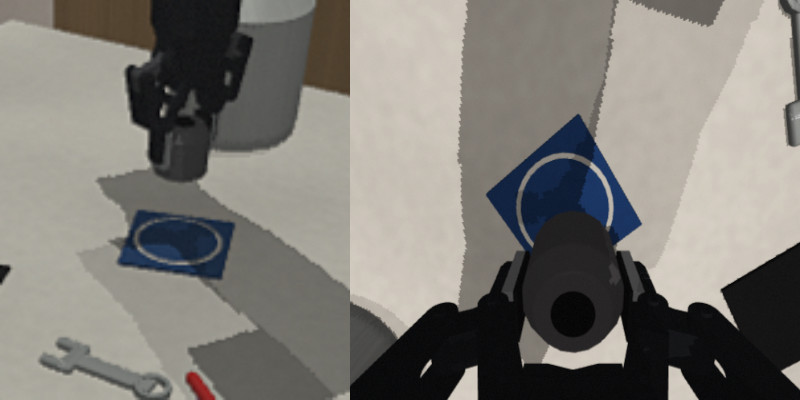

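The seat is held level and lifted clear of the blue plate. Next I'll carry it to the mat.

```bash
python3 -m inch '[15,18,0,0,0,0,0, 38,45,0,0,0,0,0, 61,72,0,0,0,0,0, 84,99,0,0,0,0,0, 107,126,0,0,0,0,0, 130,153,0,0,0,0,0, 146,171,0,0,0,0,0, 153,180,0,0,0,0,0]' | grep -E 'clock|eef'
python3 -m inch '[0,0,0,0,0,0,0, 0,0,-20,0,0,0,0, 0,0,-40,0,0,0,0, 0,0,-55,0,0,0,0, 0,0,-65,0,0,0,0, 0,0,-65,0,0,0,0, 0,0,-65,0,0,0,0]'
```

```text
clock: 6.85
eef_pos: [0.6429, -0.133, 0.1131]
clock: 7.43
eef_pos: [0.6407, -0.1375, 0.0497]
tool_rot: [0.17, 0.985, -0.0, -0.001]
ft_force: [0.4, 0.2, -1.6]
grip_width: 0.0483
grasp_force: 62.2
```

Lower to contact, release, and rise.

```bash
python3 -m inch '[0,0,-6,0,0,0,0, 0,0,-11,0,0,0,0, 0,0,-13,0,0,0,0, 0,0,-13,0,0,0,0, 0,0,-13,0,0,0,0]'
python3 -m inch '[0,0,0,0,0,0,20, 0,0,0,0,0,0,50, 0,0,0,0,0,0,100, 0,0,0,0,0,0,100, 0,0,0,0,0,0,100, 0,0,0,0,0,0,100, 0,0,25,0,0,0,100, 0,0,50,0,0,0,100]'
python3 -m inch '[0,0,30,0,0,0,100, 0,0,60,0,0,0,100, 0,0,70,0,0,0,100, 0,0,70,0,0,0,100]'
python3 - <<'E'
from h import *
for c in ["top","side"]:
    im=bot.camera(c);cv2.imwrite(f"pics/{c}3.png",im)
    for n,z in [("seat_center",.028),("valve_center",.054)]:
        for r in bot.spot_point(c,n)[:3]: print(c,n,np.round(r["uv"]),round(r["confidence"],2),np.round(ray(c,r["uv"],z),4))
E
```

```text
clock: 7.85
eef_pos: [0.6421, -0.1365, 0.0377]
tool_rot: [0.169, 0.986, -0.0, 0.0]
ft_force: [0.6, -0.2, -2.1]
grip_width: 0.0483
grasp_force: 62.2
clock: 8.52
eef_pos: [0.6403, -0.1362, 0.0859]
tool_rot: [0.169, 0.986, 0.0, -0.003]
ft_force: [0.6, 1.1, 1.5]
grip_width: 0.0857
grasp_force: 0.0
clock: 8.85
eef_pos: [0.6445, -0.1371, 0.162]
tool_rot: [0.169, 0.986, -0.0, 0.004]
ft_force: [0.3, 0.0, -0.2]
grip_width: 0.0852
grasp_force: 0.0
top valve_center [239. 279.] 0.94 [0.3635 0.0752 0.054 ]
top valve_center [182. 301.] 0.76 [0.3239 0.1858 0.054 ]
top valve_center [242. 222.] 0.69 [0.475  0.0682 0.054 ]
side seat_center [247. 168.] 0.95 [ 0.6362 -0.1346  0.028 ]
side seat_center [260. 235.] 0.3 [0.4847 0.0387 0.028 ]
side valve_center [257. 235.] 0.87 [0.4718 0.0654 0.054 ]
side valve_center [309. 264.] 0.82 [0.3589 0.0803 0.054 ]
side valve_center [349. 237.] 0.77 [ 0.3295 -0.0138  0.054 ]
```

View pics/side3.png

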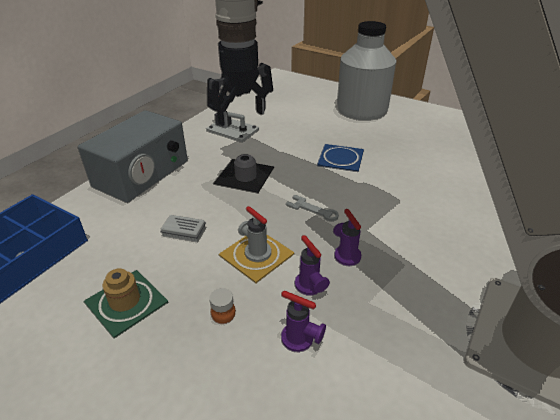

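The seat stands upright on the mat at (246,168), and the valve is undisturbed. Next is the valve.

```bash
python3 -m inch '[-20,25,0,0,0,0,100, -45,55,0,0,0,0,100, -70,85,0,0,0,0,100, -95,115,0,0,0,0,100, -120,145,0,0,0,0,100, -145,175,0,0,0,0,100, -160,192,0,0,0,0,100, -168,202,0,0,0,0,100]' | grep -E 'clock|eef'
python3 -m inch '[0,0,0,0,0,0,100, 0,0,0,0,0,0,100, 0,0,0,0,0,0,100]' | grep -E 'clock|eef|rot'
python3 - <<'E'
from h import *
from scipy.spatial.transform import Rotation as R
o=bot.get_obs();im=bot.camera("wrist");cv2.imwrite("pics/w4.png",im)
T=np.array(bot.camera_info("wrist")["hand_eye"]);K=np.array(bot.camera_info("wrist")["intrinsics"])
Rw=R.from_quat(o["tool_rot"]).as_matrix();c=o["eef_pos"]+Rw@T[:3,3]
def pr(uv,z):
    d=Rw@T[:3,:3]@np.linalg.inv(K)@np.r_[uv,1]; return np.round(c+d*(z-c[2])/d[2],4)
for r in bot.spot_point("wrist","valve_center")[:3]: print(r["uv"],r["confidence"],pr(r["uv"],.054))
hsv=cv2.cvtColor(im,cv2.COLOR_BGR2HSV);m=cv2.inRange(hsv,(0,150,70),(6,255,255))|cv2.inRange(hsv,(172,150,70),(180,255,255))
n,l,s,ce=cv2.connectedComponentsWithStats(m)
for i in range(1,n):
    if s[i,4]>80:
        w=np.array([pr(p,.098)[:2] for p in cv2.findNonZero((l==i).astype(np.uint8))[:,0]]);e,V=np.linalg.eigh(np.cov(w.T));print(ce[i],w.mean(0),np.degrees(np.arctan2(V[1,1],V[0,1])))
print(o["joint_pos"])
E
```

```text
clock: 9.82
eef_pos: [0.471, 0.0671, 0.1565]
clock: 10.07
eef_pos: [0.4751, 0.0648, 0.1574]
tool_rot: [0.17, 0.986, -0.0, 0.0]
[273.1, 224.3] 0.82 [0.4769 0.061  0.054 ]
[66.0, 50.4] 0.75 [ 0.332  -0.0183  0.054 ]
[230.7, 43.9] 0.65 [0.3615 0.0756 0.054 ]
[13.29419355 40.62967742] [ 0.33390148 -0.01864877] 136.53276187166782
[219.70091743  41.06055046] [0.36688141 0.07392226] 148.90681536770413
[273.09323116 227.95274585] [0.46446066 0.06597778] 163.8420353881341
[ 1.35920406e-01  2.66176868e-01 -2.21610147e-01  1.08246998e+00
 -5.05588991e-04  4.76578212e-01]
```

View pics/w4.png

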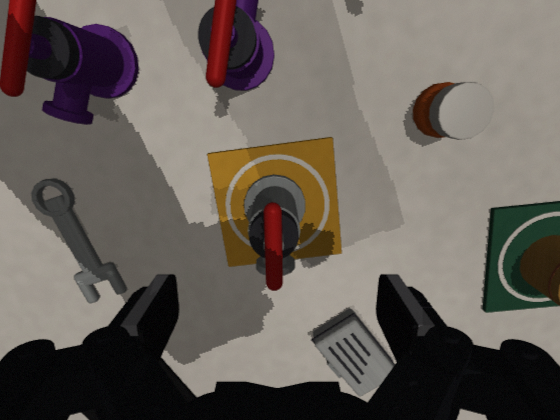

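The valve's bar at (273,228) is in line with the view and centred between the fingers. I'll descend and grip.

```bash
python3 -m inch '[0,0,-25,0,0,0,100, 0,0,-50,0,0,0,100, 0,0,-75,0,0,0,100, 0,0,-90,0,0,0,100, 0,0,-97,0,0,0,100, 0,0,-97,0,0,0,100, 0,0,-97,0,0,0,0, 0,0,-97,0,0,0,0]'|grep -E 'clock|eef|for'
python3 -m inch '[0,0,0,0,0,0,0, 0,0,0,0,0,0,0, 0,0,0,0,0,0,0, 0,0,0,0,0,0,0, 0,0,0,0,0,0,0]'
python3 -m inch '[0,0,8,0,0,0,0, 0,0,25,0,0,0,0, 0,0,50,0,0,0,0, 0,0,80,0,0,0,0, 0,0,110,0,0,0,0, 0,0,120,0,0,0,0, 0,0,120,0,0,0,0, 0,0,120,0,0,0,0]'
python3 - <<'E'
from h import *
a=bot.camera("side");cv2.imwrite("pics/s5.png",cv2.resize(a[100:300,160:360],(500,500)))
E
```

```text
clock: 10.83
eef_pos: [0.4754, 0.0653, 0.0616]
ft_force: [-0.2, -1.3, -0.2]
grasp_force: 0.0
clock: 11.25
eef_pos: [0.4747, 0.0649, 0.0618]
tool_rot: [0.169, 0.986, -0.0, 0.001]
ft_force: [-1.2, -3.1, 4.3]
grip_width: 0.0327
grasp_force: 59.1
clock: 11.92
eef_pos: [0.4738, 0.0656, 0.1807]
tool_rot: [0.169, 0.986, 0.0, 0.0]
ft_force: [-0.9, -0.2, -5.5]
grip_width: 0.0326
grasp_force: 60.3
```

View pics/s5.png

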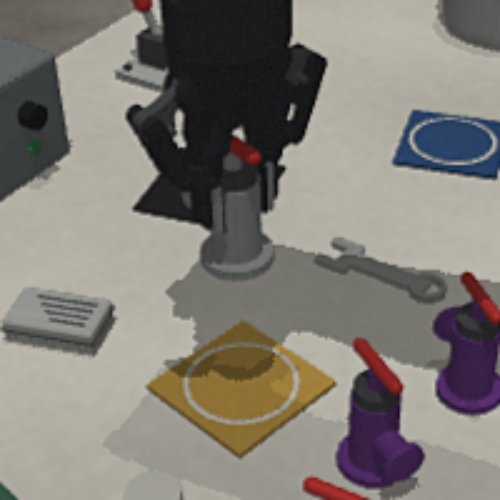

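The valve is held upright, with its foot well clear. I'll carry it to blue.

```bash
python3 -m inch '[1,-15,0,0,0,0,0, 2,-40,0,0,0,0,0, 3,-70,0,0,0,0,0, 4,-100,0,0,0,0,0, 5,-130,0,0,0,0,0, 5,-160,0,0,0,0,0, 5,-190,0,0,0,0,0, 5,-215,0,0,0,0,0]' | grep -E 'clock|eef'
python3 -m inch '[1,-30,0,0,0,0,0, 2,-60,0,0,0,0,0, 3,-90,0,0,0,0,0, 4,-120,0,0,0,0,0, 5,-145,0,0,0,0,0, 5,-162,0,0,0,0,0, 5,-170,0,0,0,0,0, 5,-170,0,0,0,0,0]' | grep -E 'clock|eef'
python3 -m inch '[0,0,0,0,0,0,0, 0,0,0,0,0,0,0]' | grep -E 'clock|eef|rot|force'
```

```text
clock: 12.63
eef_pos: [0.4773, -0.151, 0.1782]
clock: 13.3
eef_pos: [0.4828, -0.3205, 0.1781]
clock: 13.47
eef_pos: [0.4836, -0.3179, 0.1796]
tool_rot: [0.168, 0.986, 0.001, -0.001]
ft_force: [-1.2, 0.3, -3.6]
grasp_force: 60.6
```

```bash
python3 -m inch '[0,-2,-20,0,0,0,0, 0,-2,-45,0,0,0,0, 0,-2,-70,0,0,0,0, 0,-2,-90,0,0,0,0, 0,-2,-103,0,0,0,0, 0,-2,-110,0,0,0,0, 0,-2,-110,0,0,0,0, 0,-2,-110,0,0,0,0]' | grep -E 'clock|eef|force'
python3 -m inch '[0,0,-3,0,0,0,0, 0,0,-6,0,0,0,0, 0,0,-8,0,0,0,0, 0,0,-8,0,0,0,0, 0,0,-8,0,0,0,0]'
```

```text
clock: 14.13
eef_pos: [0.4844, -0.3208, 0.0709]
ft_force: [-0.2, 1.3, -2.6]
grasp_force: 60.5
clock: 14.55
eef_pos: [0.484, -0.3216, 0.0627]
tool_rot: [0.169, 0.986, -0.0, 0.0]
ft_force: [0.9, 0.1, -5.5]
grip_width: 0.0321
grasp_force: 60.5
```

```bash
python3 -m inch '[0,0,-1,0,0,0,0, 0,0,-1,0,0,0,0, 0,0,-1,0,0,0,0]' | grep -E 'eef|ft_f'
python3 -m inch '[0,0,0,0,0,0,45, 0,0,0,0,0,0,60, 0,0,0,0,0,0,100, 0,0,0,0,0,0,100, 0,0,0,0,0,0,100, 0,0,0,0,0,0,100, 0,0,10,0,0,0,100, 0,0,30,0,0,0,100]'
python3 -m inch '[0,0,30,0,0,0,100, 0,0,60,0,0,0,100, 0,0,90,0,0,0,100, 0,0,100,0,0,0,100, 0,0,100,0,0,0,100]' | grep -E 'clock|eef'
python3 - <<'E'
from h import *
from scipy.spatial.transform import Rotation as R
o=bot.get_obs();im=bot.camera("wrist");s=bot.camera("side");cv2.imwrite("pics/w6.png",np.hstack([cv2.resize(im,(450,400)),cv2.resize(s[60:200,280:402],(350,400))]))
for r in bot.spot_point("side","valve_center")[:3]: print(r["uv"],r["confidence"],ray("side",r["uv"],.054))
E
```

```text
eef_pos: [0.4842, -0.3218, 0.0619]
ft_force: [-0.9, -0.1, -2.6]
clock: 15.47
eef_pos: [0.4822, -0.3203, 0.0897]
tool_rot: [0.169, 0.986, 0.001, -0.003]
ft_force: [0.0, -0.1, -0.1]
grip_width: 0.0854
grasp_force: 0.0
clock: 15.88
eef_pos: [0.486, -0.3228, 0.1961]
[341.8, 140.7] 0.95 [ 0.48559421 -0.31527935  0.054     ]
[351.8, 237.3] 0.85 [ 0.32578931 -0.01637279  0.054     ]
[299.9, 317.4] 0.73 [0.31926206 0.18185444 0.054     ]
```

View pics/w6.png

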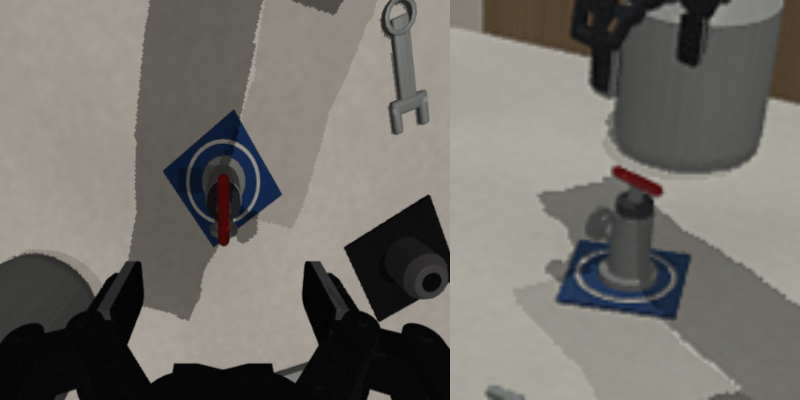

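The valve stands centred in the blue ring, at (222,182) in the wrist half. Next is the housing on green.

```bash
python3 -m inch '[5,25,0,0,0,0,100, 12,60,0,0,0,0,100, 19,95,0,0,0,0,100, 26,130,0,0,0,0,100, 33,165,0,0,0,0,100, 40,200,0,0,0,0,100, 47,235,0,0,0,0,100, 54,270,0,0,0,0,100]' | grep -E 'clock|eef'
python3 -m inch '[7,35,0,0,0,0,100, 14,70,0,0,0,0,100, 21,105,0,0,0,0,100, 28,140,0,0,0,0,100, 35,175,0,0,0,0,100, 42,210,0,0,0,0,100, 49,245,0,0,0,0,100, 56,280,0,0,0,0,100]' | grep -E 'clock|eef'
python3 -m inch '[6,30,0,0,0,0,100, 9,42,0,0,0,0,100, 9,42,0,0,0,0,100, 9,42,0,0,0,0,100]' | grep -E 'clock|eef'
python3 - <<'E'
from h import *
from scipy.spatial.transform import Rotation as R
o=bot.get_obs();im=bot.camera("wrist");cv2.imwrite("pics/w7.png",im)
T=np.array(bot.camera_info("wrist")["hand_eye"]);K=np.array(bot.camera_info("wrist")["intrinsics"])
Rw=R.from_quat(o["tool_rot"]).as_matrix();c=o["eef_pos"]+Rw@T[:3,3]
for n,z in [("housing_center",.035),("plate_green",0)]:
  for r in bot.spot_point("wrist",n)[:3]:
    d=Rw@T[:3,:3]@np.linalg.inv(K)@np.r_[r["uv"],1];print(n,r["uv"],r["confidence"],np.round(c+d*(z-c[2])/d[2],4))
print(o["eef_pos"])
E
```

```text
clock: 16.7
eef_pos: [0.5366, -0.0497, 0.1891]
clock: 17.37
eef_pos: [0.5928, 0.2298, 0.1887]
clock: 17.7
eef_pos: [0.6018, 0.2707, 0.1886]
housing_center [277.1, 207.8] 0.61 [0.6069 0.2681 0.035 ]
[0.60181074 0.27066133 0.18856827]
```

View pics/w7.png

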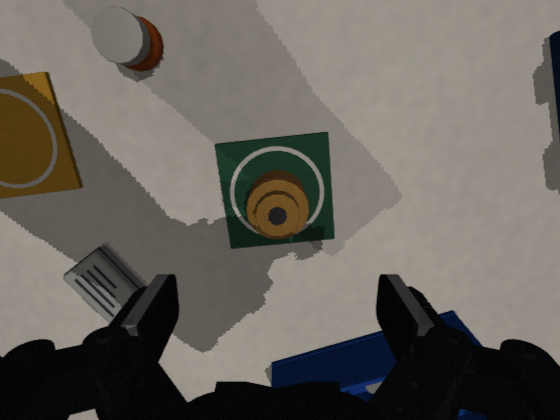

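The housing is at (277,208), centred between the fingers, and the key case and tray are clear. I'll descend and grip.

```bash
python3 -m inch '[2,-1,-30,0,0,0,100, 2,-1,-60,0,0,0,100, 2,-1,-90,0,0,0,100, 2,-1,-115,0,0,0,100, 2,-1,-135,0,0,0,100, 2,-1,-147,0,0,0,100, 2,-1,-151,0,0,0,100, 2,-1,-151,0,0,0,100]'|grep -E 'clock|eef|for'
python3 -m inch '[0,0,0,0,0,0,0, 0,0,0,0,0,0,0, 0,0,0,0,0,0,0, 0,0,0,0,0,0,0, 0,0,0,0,0,0,0, 0,0,0,0,0,0,0, 0,0,0,0,0,0,0]'
python3 -m inch '[0,0,8,0,0,0,0, 0,0,25,0,0,0,0, 0,0,50,0,0,0,0, 0,0,80,0,0,0,0, 0,0,110,0,0,0,0, 0,0,110,0,0,0,0, 0,0,110,0,0,0,0]'
```

```text
clock: 18.52
eef_pos: [0.6046, 0.2683, 0.0398]
ft_force: [0.0, 0.6, -0.3]
grasp_force: 0.0
clock: 19.1
eef_pos: [0.6063, 0.2699, 0.0428]
tool_rot: [0.169, 0.986, 0.001, 0.002]
ft_force: [-1.0, -1.6, 5.7]
grip_width: 0.0484
grasp_force: 63.0
clock: 19.68
eef_pos: [0.6062, 0.2701, 0.153]
tool_rot: [0.169, 0.986, 0.001, 0.002]
ft_force: [-0.5, 0.0, -2.9]
grip_width: 0.0486
grasp_force: 62.7
```

```bash
python3 -m inch '[-12,-18,0,0,0,0,0, -32,-50,0,0,0,0,0, -52,-82,0,0,0,0,0, -72,-114,0,0,0,0,0, -92,-146,0,0,0,0,0, -112,-176,0,0,0,0,0, -125,-197,0,0,0,0,0, -131,-205,0,0,0,0,0]' | grep -E 'clock|eef'
python3 -m inch '[0,0,0,0,0,0,0, 0,0,0,0,0,0,0, 0,0,-20,0,0,0,0, 0,0,-45,0,0,0,0, 0,0,-70,0,0,0,0, 0,0,-85,0,0,0,0, 0,0,-85,0,0,0,0, 0,0,-85,0,0,0,0]'
```

```text
clock: 20.35
eef_pos: [0.4696, 0.0616, 0.1483]
clock: 21.02
eef_pos: [0.4738, 0.0654, 0.0644]
tool_rot: [0.168, 0.986, -0.0, -0.001]
ft_force: [0.3, 1.7, -2.7]
grip_width: 0.049
grasp_force: 63.2
```

```bash
python3 -m inch '[0,0,-10,0,0,0,0, 0,0,-16,0,0,0,0, 0,0,-19,0,0,0,0, 0,0,-20,0,0,0,0, 0,0,-20,0,0,0,0, 0,0,-20,0,0,0,0]'
python3 -m inch '[0,0,-1,0,0,0,0, 0,0,-2,0,0,0,0, 0,0,-2,0,0,0,0, 0,0,-2,0,0,0,0]'
```

```text
clock: 21.52
eef_pos: [0.4745, 0.0646, 0.0461]
tool_rot: [0.169, 0.986, 0.0, 0.0]
ft_force: [-0.2, -0.5, -4.0]
grip_width: 0.0485
grasp_force: 63.2
clock: 21.85
eef_pos: [0.474, 0.0644, 0.0436]
tool_rot: [0.169, 0.986, 0.0, 0.0]
ft_force: [0.3, -1.0, -2.8]
grip_width: 0.0486
grasp_force: 63.2
```

```bash
python3 -m inch '[0,0,-1,0,0,0,0, 0,0,-1,0,0,0,0, 0,0,-1,0,0,0,0]' | grep -E 'eef|ft_f'
python3 -m inch '[0,0,0,0,0,0,65, 0,0,0,0,0,0,80, 0,0,0,0,0,0,100, 0,0,0,0,0,0,100, 0,0,0,0,0,0,100, 0,0,0,0,0,0,100, 0,0,10,0,0,0,100, 0,0,30,0,0,0,100]'
python3 -m inch '[0,0,30,0,0,0,100, 0,0,60,0,0,0,100, 0,0,85,0,0,0,100, 0,0,85,0,0,0,100, 0,0,85,0,0,0,100]' | grep -E 'clock|eef'
python3 - <<'E'
from h import *
im=bot.camera("wrist");s=bot.camera("side");cv2.imwrite("pics/w8.png",np.hstack([cv2.resize(im,(400,300)),cv2.resize(s,(400,300))]))
for n,z in [("housing_center",.035),("seat_center",.028)]:
  for r in bot.spot_point("side",n)[:2]: print(n,r["uv"],r["confidence"],ray("side",r["uv"],z))
E
```

```text
eef_pos: [0.4742, 0.0644, 0.0428]
ft_force: [-1.5, 0.1, -0.5]
clock: 22.77
eef_pos: [0.4719, 0.0642, 0.0708]
tool_rot: [0.169, 0.986, -0.001, -0.003]
ft_force: [-0.0, 0.1, -0.0]
grip_width: 0.0852
grasp_force: 0.0
clock: 23.18
eef_pos: [0.4754, 0.0646, 0.1592]
housing_center [258.4, 243.6] 0.61 [0.46977505 0.06636145 0.035     ]
housing_center [322.2, 212.5] 0.38 [ 0.41193992 -0.07239153  0.035     ]
seat_center [246.5, 167.6] 0.5 [ 0.63682492 -0.13515578  0.028     ]
```

View pics/w8.png

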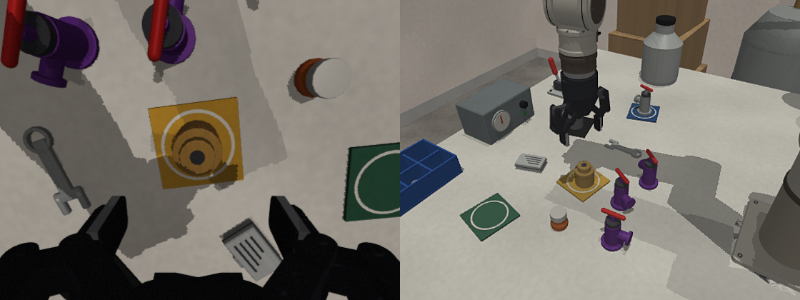

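The housing is centred in the yellow ring. Back to the mat for the seat.

```bash
python3 -m inch '[20,-25,0,0,0,0,100, 45,-55,0,0,0,0,100, 70,-85,0,0,0,0,100, 95,-115,0,0,0,0,100, 120,-145,0,0,0,0,100, 145,-175,0,0,0,0,100, 160,-192,0,0,0,0,100, 167,-201,0,0,0,0,100]' | grep -E 'clock|eef'
python3 -m inch '[0,0,0,0,0,0,100, 0,0,0,0,0,0,100, 0,0,-30,0,0,0,100, 0,0,-60,0,0,0,100, 0,0,-80,0,0,0,100, 0,0,-80,0,0,0,100, 0,0,-80,0,0,0,100]' | grep -E 'clock|eef'
```

```text
clock: 24.05
eef_pos: [0.642, -0.1396, 0.1549]
clock: 24.63
eef_pos: [0.6391, -0.135, 0.0761]
```

```bash
python3 -m inch '[2,-1,-20,0,0,0,100, 2,-1,-34,0,0,0,100, 2,-1,-40,0,0,0,100, 2,-1,-40,0,0,0,100, 2,-1,-40,0,0,0,0, 2,-1,-40,0,0,0,0, 2,-1,-40,0,0,0,0, 2,-1,-40,0,0,0,0]' | grep -E 'clock|eef'
python3 -m inch '[0,0,0,0,0,0,0, 0,0,0,0,0,0,0, 0,0,0,0,0,0,0, 0,0,0,0,0,0,0]'
python3 -m inch '[0,0,8,0,0,0,0, 0,0,25,0,0,0,0, 0,0,50,0,0,0,0, 0,0,80,0,0,0,0, 0,0,110,0,0,0,0, 0,0,120,0,0,0,0, 0,0,120,0,0,0,0]'
```

```text
clock: 25.3
eef_pos: [0.6444, -0.1378, 0.0397]
clock: 25.63
eef_pos: [0.6444, -0.1378, 0.0396]
tool_rot: [0.169, 0.986, 0.0, 0.002]
ft_force: [-0.4, 0.5, 5.9]
grip_width: 0.0481
grasp_force: 62.8
clock: 26.22
eef_pos: [0.6451, -0.138, 0.1616]
tool_rot: [0.169, 0.986, -0.0, 0.004]
ft_force: [0.2, 0.1, -2.3]
grip_width: 0.048
grasp_force: 62.0
```

```bash
python3 -m inch '[-3,18,0,0,0,0,0, -6,50,0,0,0,0,0, -9,82,0,0,0,0,0, -13,114,0,0,0,0,0, -17,146,0,0,0,0,0, -21,178,0,0,0,0,0, -25,210,0,0,0,0,0, -29,242,0,0,0,0,0]' | grep -E 'clock|eef'
python3 -m inch '[-3,32,0,0,0,0,0, -6,64,0,0,0,0,0, -9,96,0,0,0,0,0, -12,126,0,0,0,0,0, -15,150,0,0,0,0,0, -17,163,0,0,0,0,0, -17,166,0,0,0,0,0, -17,166,0,0,0,0,0]' | grep -E 'clock|eef'
python3 -m inch '[0,0,0,0,0,0,0, 0,0,-25,0,0,0,0, 0,0,-55,0,0,0,0, 0,0,-85,0,0,0,0, 0,0,-100,0,0,0,0, 0,0,-100,0,0,0,0, 0,0,-100,0,0,0,0]'
```

```text
clock: 26.88
eef_pos: [0.6121, 0.1056, 0.1547]
clock: 27.55
eef_pos: [0.5962, 0.2705, 0.1558]
clock: 28.13
eef_pos: [0.5968, 0.2683, 0.0566]
tool_rot: [0.17, 0.985, -0.001, -0.001]
ft_force: [-0.3, 0.7, -0.6]
grip_width: 0.0482
grasp_force: 62.1
```

```bash
python3 -m inch '[2,1,-7,0,0,0,0, 2,1,-12,0,0,0,0, 2,1,-14,0,0,0,0, 2,1,-14,0,0,0,0, 2,1,-14,0,0,0,0]'
python3 -m inch '[0,0,-1,0,0,0,0, 0,0,-1,0,0,0,0, 0,0,-1,0,0,0,0]'
```

```text
clock: 28.55
eef_pos: [0.5992, 0.2716, 0.044]
tool_rot: [0.169, 0.986, 0.0, 0.0]
ft_force: [-0.0, 0.3, -2.1]
grip_width: 0.0475
grasp_force: 62.1
clock: 28.8
eef_pos: [0.5991, 0.2716, 0.0427]
tool_rot: [0.169, 0.986, 0.0, 0.0]
ft_force: [0.6, 0.2, -2.0]
grip_width: 0.0481
grasp_force: 62.1
```

```bash
python3 -m inch '[0,0,-1,0,0,0,0, 0,0,-1,0,0,0,0, 0,0,-1,0,0,0,0]' | grep -E 'eef|ft_f'
python3 -m inch '[0,0,0,0,0,0,65, 0,0,0,0,0,0,80, 0,0,0,0,0,0,100, 0,0,0,0,0,0,100, 0,0,0,0,0,0,100, 0,0,0,0,0,0,100, 0,0,10,0,0,0,100, 0,0,30,0,0,0,100]'| grep -E 'eef|ft_f'
python3 -m inch '[0,0,30,0,0,0,100, 0,0,60,0,0,0,100, 0,0,90,0,0,0,100, 0,0,120,0,0,0,100, 0,0,120,0,0,0,100, 0,0,120,0,0,0,100]' | grep -E 'clock|eef'
python3 - <<'E'
from h import *
im=bot.camera("wrist");s=bot.camera("side");cv2.imwrite("pics/w9.png",np.hstack([cv2.resize(im,(400,300)),cv2.resize(s,(400,300))]))
for n,z in [("valve_center",.054),("housing_center",.035),("seat_center",.030)]:
  for r in bot.spot_point("side",n)[:3]: print(n,r["uv"],r["confidence"],ray("side",r["uv"],z))
E
```

```text
eef_pos: [0.5992, 0.2716, 0.0416]
ft_force: [0.5, -0.2, -1.2]
eef_pos: [0.597, 0.2705, 0.0692]
ft_force: [0.4, 0.4, 0.2]
clock: 30.22
eef_pos: [0.6006, 0.2721, 0.1955]
valve_center [309.8, 269.7] 0.81 [0.35208235 0.09082609 0.054     ]
valve_center [343.0, 143.4] 0.8 [ 0.47780817 -0.30529059  0.054     ]
valve_center [296.5, 320.1] 0.69 [0.32112835 0.18859131 0.054     ]
housing_center [261.8, 244.3] 0.69 [0.46352039 0.0647082  0.035     ]
housing_center [340.7, 155.5] 0.66 [ 0.47124771 -0.28244524  0.035     ]
seat_center [124.0, 295.4] 0.8 [0.59061573 0.27514668 0.03      ]
seat_center [254.5, 253.5] 0.18 [0.46461679 0.08690241 0.03      ]
```

View pics/w9.png

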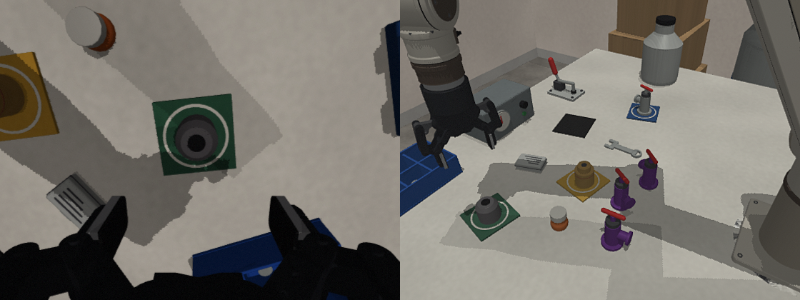

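All three parts stand in their rings and the mat is empty. I'll do one quick check with the top camera before handing in.

Run:
```python
from h import *
s=bot.camera("top")
P={"valve_center":((484,-321),.054),"housing_center":((474,64.5),.035),"seat_center":((597,269.5),.03)}
for n,(p,z) in P.items():
  for r in bot.spot_point("top",n)[:3]: print(n,np.round(r["uv"]),round(r["confidence"],2),np.round(ray("top",r["uv"],z)[:2]*1000-p))
a=[s[185:245,405:465],s[190:250,217:277],s[135:195,115:175]]
cv2.imwrite("pics/t10.png",np.hstack([cv2.resize(x,(260,260),interpolation=3) for x in a]))
```

```text
valve_center [238. 281.] 0.86 [-124.  398.]
valve_center [288. 294.] 0.85 [-150.  303.]
valve_center [184. 304.] 0.7 [-164.  503.]
housing_center [244. 224.] 0.83 [-1.  1.]
seat_center [141. 166.] 0.56 [-1.  4.]
seat_center [245. 224.] 0.37 [-124. -205.]
```

View pics/t10.png

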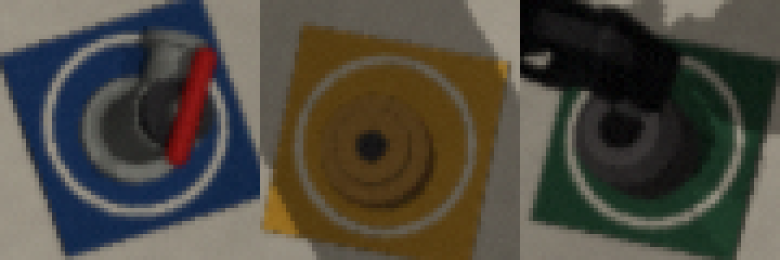

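In the crops all three feet sit within a few mm of their ring centres, allowing for lean. Handing in.

```bash
python3 -c "
from workcell import bot
print(bot.job_done())"
```

```text
the job is handed in; nothing more can be done
None
```

I handed the job in at about 30 s of the 112 s allowed, and no verdict came back. My last pictures showed the valve upright on blue, the seat on green and the housing on yellow, each a few millimetres from its ring centre. The mat was empty, and nothing was seen to touch the hex key case, jar or wrench.

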